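# Flag the blue-lidded jar and turn it to the front

### The arm

A 6-joint arm with a two-finger parallel gripper is mounted at the origin on the work surface. World frame = base frame: x ahead of the robot, y to its left, z up, the work surface at z = 0. Lengths are in m, angles in degrees, forces in N, time in s.
With the tool pointing down it reaches from about 0.25 to 0.725 m from the base axis. Payload 9.7 kg.
Tool frame: the origin (TCP) lies at the very end of the fingers, on their centre line; the grasp point (between the pads) lies 19 mm behind it; z points along the fingers, y is the direction in which the jaws open and shut (so a half turn about z gives the same grasp; the last joint's range is limited). The gripper opens to 85 mm and grips with 20 to 120 N. Pads are 22 mm wide; open, the fingers measure 114 mm over their backs; the gripper's body (76 mm by 85 mm) begins 54 mm behind the grasp point. The pads swing forward as they close: fully open they stand 13 mm farther back than shut.
Start: joints at [-66.234, 4.979, 10.078, 95.1, 0, 90], TCP at [0.222, -0.503, 0.231] pointing down, gripper open.
Joint ranges: [-179.16, 179.16], [-48.56, 103.87], [-65.8, 70.77], [-126.05, 130.52], [-82.76, 87.17], [-180, 180]. Speed limits (degrees/s): [127.2, 127.2, 147.25, 180, 180, 180].

### API

Orientations are given as [roll, pitch, yaw] about the fixed x, y, z axes, in that order (R = Rz(yaw) Ry(pitch) Rx(roll)).
In Python, from workcell import bot gives the robot as it stands. The module is installed in compiled form; this text tells all that it offers.
- The arm moves only by the tool step_arm, never from a script. Its arguments are lists of equal length, an entry for each row: "dr": the turn, a rotation vector about the tool's x, y, z in rad, a list of three; "xyz": the shift along the tool's x, y, z in units of 40 mm (1.0 is 40 mm), a list of three; "gripper": the opening, from 0 (shut) to 1 (fully open). In form: {"dr": [[wx, wy, wz], ...], "xyz": [[x, y, z], ...], "gripper": [gripper, ...]}. A call has exactly 8 rows; each row is the pose to reach, as a shift and turn from the pose commanded when the call began, along the tool's axes at that moment; what a row does not reach only later rows make up. A row lasts 1/10 s, in which the tool goes at most 50 mm and 8.59 degrees, less where a joint would pass 70% of its speed; a pose out of reach is approached as far as the arm can. A call with a gripper value outside its range is refused whole. The fingers move at their own pace and stop on an object; "squeeze" is the grip in N (left out, the last holds). Time passes only in rows, so rows that repeat a pose let the fingers close, or fill a call up. It gives the time, the measured TCP pose, the force and the opening at its end, in the units of the state.
- bot.get_obs(): the state, without advancing time (a new reading comes with each control period).
- bot.camera(name): name is "scene" or "top" or "wrist"; returns a dict with "image" (420x560x3 uint8, red, green, blue), "camera_matrix" (3x3 intrinsics, pixels), "k1" (the pictures are not rectified: a ray, as slopes to the right and down, at radius r is drawn at 1 + k1 r^2 times it, then the intrinsics apply), "R" (3x3) and "t" (3): a world point X has camera coordinates R X + t. Camera axes: x right, y down, z forward; pixel columns grow to the right and rows downward; lengths in m; the calibration is good to about 2 mm. A picture is of the moment at which its call begins. There is no depth.
- bot.job_done(): hands the job in, once; it reports no verdict.
Trained networks look in a picture, given as the dict that the camera call returned (one of the last four; its "shot" number tells which), for a name from the list of things; names that differ only in an ending like _2 or _b are one class to them, and where a whole thing is asked for, a point or a joint stands for the part that bears it (a point fixed in the world has none). Each returns a list of dicts, best first, with "p" (0 to 1); they miss things now and then, are a little off and sometimes report something else, mostly with a low value. They report only what shows in the picture. A call takes as long as a camera call.
- bot.regions_of(picture, thing): "region" (420x560 bool, what is visible of it) and "box" ([centre column, centre row, width, height] in pixels, round what is visible of it).
The state is a dict: "time": time; "q": joint angles; "qd": joint speeds; "joint_efforts": joint torques, N m; "ee_pos": TCP position; "tcp_rot": TCP orientation; "wrist_force": force on the tool from outside, world axes, zero at the start; "torque": the same for the moment, N m; "opening": finger opening in m.
Only numpy, scipy, OpenCV 4.12 (cv2) and the standard library are available. Lean on these libraries where they do the work, as an engineer would, in place of code of your own. Each camera call takes 0.05 s, during which the arm holds its last target.

### The job

The blue-lidded jar on the ingredient carousel is next to be used: balance the orange marker ring flat on top of its domed lid and let go of the ring, and only then turn the carousel by the bar handle at its centre until the blue-lidded jar stands at the front, in line with the blue arrow on the foot, with the ring still on its lid. Finish holding: keep the handle gripped firmly so that the carousel stays still, and do not let go at the end. Leave the bowl, the lidded tub and the dough scraper where they are.

Things in the scene. Friction and masses are not known exactly. Their poses are not given: they have to be found in the camera images.
- marker_center (a point): centre of the orange marker, a plain flat ring 44 mm in outer diameter with a 24 mm hole and 20 mm thick, about 45 g, lying flat on the table at the start (centre 10 mm up); its z axis is the ring's axis
- blue_jar_top (a point): highest point of the blue-lidded jar, which is fixed on the carousel. The lid is a half ball of 38 mm radius (blue); the jar below it is a white cylinder 76 mm in diameter. This point is 126 mm above the table and 100 mm from the carousel's axis. A ring balanced here has its centre 8 mm above this point; it lies on the ball by friction alone, leans more the further it is off centre, and is thrown off by jolts
- blue_jar: the blue-lidded jar, fixed on the carousel; origin at the centre of its underside, 28 mm above the table. Two like jars with cream lids are fixed at 120 degrees either side of it, also 100 mm from the axis
- caddy_base: fixed foot of the carousel, a black disc; origin on the carousel's axis at table height, -x axis towards the blue arrow (the front, on the robot's side), z up. Above it turns a wooden tray 296 mm in diameter, its top 28 mm above the table
- front_mark (a point): the blue arrow on the white tongue of the foot: the front mark, 172 mm from the axis, 12 mm above the table
- handle: black bar handle on a 14 mm steel post at the carousel's centre: a bar 64 mm long (its x axis), 18 mm thick (its y axis), from 154 to 186 mm above the table, its centre 170 mm above the table on the carousel's axis. It turns with the carousel; the blue jar lies in the direction of its -x axis. This entry's origin is on the axis at table height. The ring on the lid reaches up to about 145 mm, so fingers gripping the bar clear it
- carousel (a joint): angle of the carousel on its foot in rad, counter-clockwise from above; 0 (or any whole turn, 6.283) has the blue jar exactly at the front mark. It starts between 1.0 and 5.28, has no stops, turns either way with a light constant friction of 0.05 N m and stays where it is left
- bowl: bystander: steel bowl 170 mm across, 70 mm high; origin at the centre of its underside
- tub: bystander: clear lidded food tub 175 x 255 mm, 120 mm high, origin at the centre of its underside
- scraper: bystander: dough scraper, steel blade with a dark wooden handle, 105 x 145 mm, 18 mm high, lying flat; origin on the table under its middle

How it is judged:
By the outcome, as a careful person would: the job done as asked, in the order asked, and still so for the second after the job is handed in, while the arm keeps its last pose, push and grip.
It also fails if it takes over 70 s, if anything falls off the work surface, if the arm or the gripper's body presses on something with over 40 N, if the wrist force passes 120 N, or if a joint passes its speed limit or range.

## Working session

There is one attempt and no reset: what is moved stays moved. The work goes in short steps, Python scripts to look and compute and a tool call to move; the robot and the scene stay as the last step left them, time stands still between calls to the robot, and variables do not carry over. Pictures are saved under pics/ and viewed, and the job is handed in when it is done.

Besides the shell and the picture viewer there is one more tool, called after ">>>" as name(argument=value, ...) on one line, values as JSON. step_arm: Moves the arm, as the interface text tells. Its arguments: {"type":"object","properties":{"dr":{"type":"array"},"xyz":{"type":"array"},"gripper":{"type":"array"},"squeeze":{"type":"number"}},"required":["dr","xyz","gripper"]}

```bash
mkdir -p pics; cat > h.py <<'E'
import numpy as np,cv2
from workcell import bot
def snap(name,fn):
    p=bot.camera(name); cv2.imwrite('pics/'+fn,cv2.cvtColor(p['image'],cv2.COLOR_RGB2BGR)); return p
def ray(p,u,v):
    K=p['camera_matrix']; x=(u-K[0,2])/K[0,0]; y=(v-K[1,2])/K[1,1]
    rd=np.hypot(x,y); r=rd
    for _ in range(30): r=rd/(1+p['k1']*r*r)
    s=r/rd if rd>0 else 1
    d=p['R'].T@np.array([x*s,y*s,1]); o=-p['R'].T@p['t']; return o,d
def atz(p,u,v,z):
    o,d=ray(p,u,v); return o+d*(z-o[2])/d[2]
def proj(p,X):
    c=p['R']@np.array(X)+p['t']; x,y=c[:2]/c[2]; s=1+p['k1']*(x*x+y*y); K=p['camera_matrix']
    return np.array([K[0,0]*x*s+K[0,2],K[1,1]*y*s+K[1,2]])
E
python3 - <<'E'
from h import *
o=bot.get_obs(); print({k:np.round(v,3) for k,v in o.items()})
for n in ['top','scene']:
    p=snap(n,n+'0.png'); print(n,p['R'].round(3).tolist(),p['t'].round(3),p['k1'])
    for t,z in [('marker_center',.01),('blue_jar',.1),('caddy_base',.0),('handle',.17),('blue_jar_top',.126),('front_mark',.012)]:
        try:
            for r in bot.regions_of(p,t)[:2]:
                b=r['box']; m=r['region']; vv,uu=np.nonzero(m); print(t,round(r['p'],2),np.round(b,1),atz(p,uu.mean(),vv.mean(),z).round(4), m.sum())
        except Exception as e: print(t,e)
E
```

```text
{'time': np.float64(0.0), 'q': array([-6.6234e+01,  5.0100e+00,  1.0036e+01,  9.5101e+01,  1.0000e-03,
        9.0001e+01]), 'qd': array([ 0.007, -0.001,  0.037, -0.026,  0.02 ,  0.007]), 'joint_efforts': array([ 4.0000e-03, -5.2039e+01,  4.6481e+01,  1.6000e-02,  0.0000e+00,
       -0.0000e+00]), 'ee_pos': array([ 0.222, -0.503,  0.231]), 'tcp_rot': array([-1.79925e+02, -1.00000e-03,  2.37660e+01]), 'wrist_force': array([-0.384,  0.694,  0.163]), 'torque': array([ 0.044,  0.013, -0.023]), 'opening': np.float64(0.086)}
top [[0.012, -1.0, 0.003], [-0.974, -0.013, -0.226], [0.226, -0.0, -0.974]] [-0.059  0.575  1.477] 0.046402449273352415
marker_center 0.51 [356.  235.1  12.7  17.2] [ 0.5238 -0.2989  0.01  ] 130
blue_jar 0.96 [206.8 226.9  28.3  31.2] [0.5227 0.1413 0.1   ] 660
caddy_base 0.84 [240.9 238.2  99.6 111.7] [0.5285 0.0452 0.    ] 8161
handle 0.74 [238.3 217.7  21.4   8.6] [0.5321 0.0443 0.17  ] 178
blue_jar_top 0.84 [204.2 228.4  25.9  29.2] [0.5172 0.1382 0.126 ] 646
blue_jar_top 0.16 [ 91.6 204.3 101.1  72.7] [0.5846 0.455  0.126 ] 6196
front_mark 0.87 [239.4 240.   97.4 113.7] [0.5263 0.0439 0.012 ] 8044
front_mark 0.37 [ 92.8 203.1 100.5  74.1] [0.6126 0.4949 0.012 ] 6262
scene [[0.634, 0.773, 0.008], [0.597, -0.483, -0.64], [-0.491, 0.411, -0.768]] [-0.305 -0.281  1.723] -0.07488133513967472
marker_center 0.71 [206.8 263.1  14.3  18.3] [ 0.5228 -0.2994  0.01  ] 147
blue_jar 0.58 [318.3 183.1  25.4  40.3] [0.5509 0.116  0.1   ] 686
caddy_base 0.73 [320.3 183.2  22.8  35.4] [0.49   0.1866 0.    ] 671
caddy_base 0.59 [290.4 206.1 100.5  79.4] [0.5157 0.0539 0.    ] 5666
handle 0.48 [297.9 173.7  15.1   9.2] [0.5325 0.0419 0.17  ] 156
blue_jar_top 0.75 [319.1 184.6  24.5  35.4] [0.5678 0.0997 0.126 ] 669
front_mark 0.82 [292.  207.9  97.2  83.7] [0.5234 0.0475 0.012 ] 5692
```

```bash
python3 -c "
import cv2
for n,(x,y,w,h) in {'top':(150,130,260,190),'scene':(150,120,260,190)}.items():
    i=cv2.imread(f'pics/{n}0.png'); cv2.imwrite(f'pics/{n}0c.png',cv2.resize(i[y:y+h,x:x+w],None,fx=3,fy=3,interpolation=cv2.INTER_CUBIC))
"
```

```text
(no output)
```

View pics/top0.png

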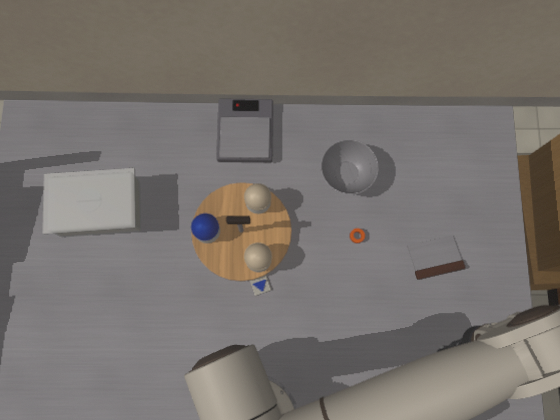

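View pics/top0c.png

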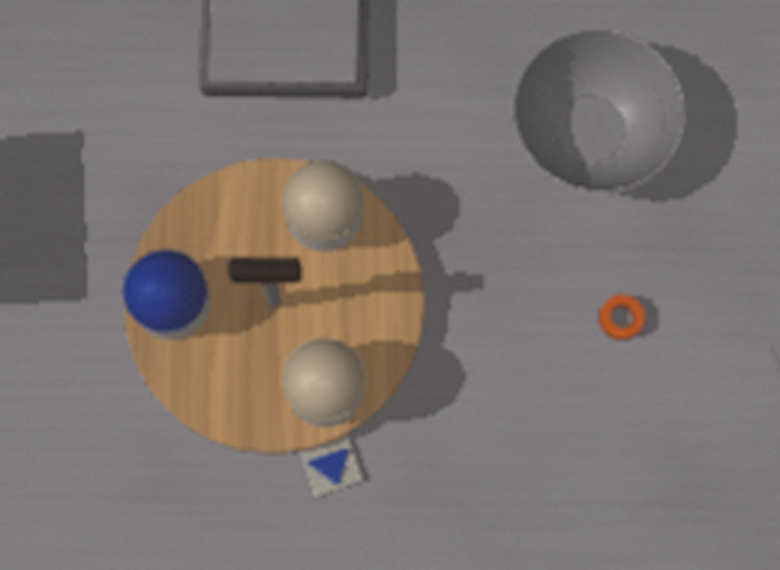

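View pics/scene0c.png

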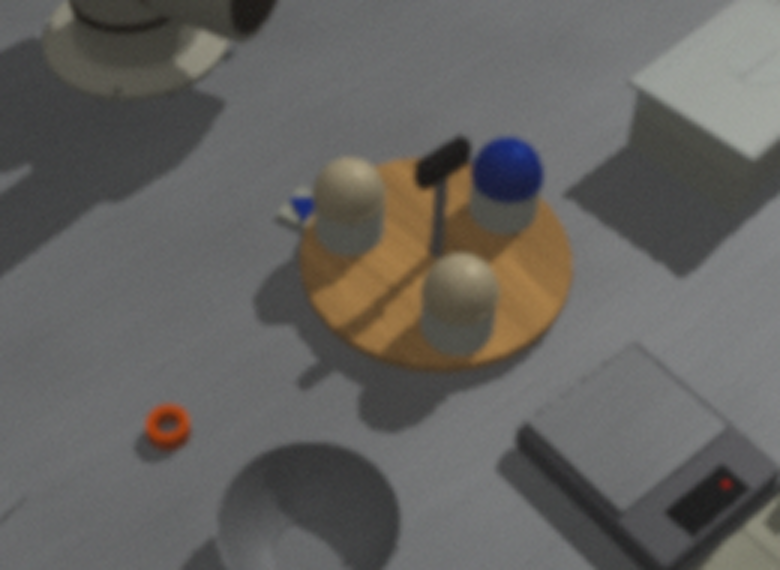

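The top view shows the ring at about (357,235), the blue lid at (205,227), the handle at (238,220) and the blue arrow at (261,285). Next I'll segment these by colour to get positions from both cameras.

```bash
cat >> h.py <<'E'
from scipy.optimize import least_squares
def seg(p,kind):
    h=cv2.cvtColor(p['image'],cv2.COLOR_RGB2HSV)
    H,S,V=[h[...,i].astype(int) for i in range(3)]
    m={'blue':(abs(H-117)<15)&(S>110)&(V>40),'orange':(H<14)&(S>170)&(V>110)}[kind]
    n,l,st,c=cv2.connectedComponentsWithStats(m.astype(np.uint8)); 
    return [(st[i],c[i],l==i) for i in np.argsort(-st[:,4]) if st[i,4]>15 and i>0 and m[l==i].all()]
def sphere_hit(p,c,r,zmin):
    # predicted centroid of upper half ball
    return
E
python3 - <<'E'
from h import *
ps={n:bot.camera(n) for n in ['top','scene']}
for n,p in ps.items():
    for k,zs in [('blue',[.012,.100]),('orange',[.012])]:
        for s,c,m in seg(p,k)[:3]: print(n,k,s,c.round(2),[atz(p,*c,z).round(4).tolist() for z in zs])
# blue lid: model of half-ball surface rendered -> mask, fit centroid & box
def hemi(c):
    t=np.linspace(0,2*np.pi,120); a=np.linspace(0,np.pi/2,40); T,A=np.meshgrid(t,a)
    return np.stack([c[0]+.038*np.sin(A)*np.cos(T),c[1]+.038*np.sin(A)*np.sin(T),.088+.038*np.cos(A)],-1).reshape(-1,3)
def cent(p,pts):
    P=np.array([proj(p,x) for x in pts[::3]]); h=cv2.convexHull((P*64).astype(np.int32)); M=cv2.moments(h); return np.array([M['m10']/M['m00'],M['m01']/M['m00']])/64,cv2.contourArea(h)/4096
obs={n:seg(p,'blue')[0][1] for n,p in ps.items()}
for use in (['top'],['scene'],['top','scene']):
    f=lambda c:np.concatenate([cent(ps[n],hemi(c))[0]-obs[n] for n in use])
    r=least_squares(f,[.52,.14],diff_step=1e-3); print('blue lid',use,r.x.round(4),r.fun.round(2),[cent(ps[n],hemi(r.x))[1] for n in use])
for n,p in ps.items():
    r=bot.regions_of(p,'handle')
    if r:
        vv,uu=np.nonzero(r[0]['region']); print(n,atz(p,uu.mean(),vv.mean(),.172).round(4)); q=np.array([atz(p,a,b,.186)[:2] for a,b in zip(uu,vv)]); u,s,v=np.linalg.svd(q-q.mean(0)); print('dir',np.degrees(np.arctan2(v[0,1],v[0,0])))
E
```

```text
top blue [191 214  27  26 510] [203.7  226.72] [[0.5429, 0.1566, 0.012], [0.5251, 0.1449, 0.1]]
top blue [253 280  13  11  70] [260.01 284.56] [[0.3735, -0.0143, 0.012], [0.3653, -0.0163, 0.1]]
top orange [350 229  15  14 109] [356.89 235.26] [[0.523, -0.2993, 0.012]]
scene blue [309 166  21  20 349] [318.99 176.03] [[0.4778, 0.2016, 0.012], [0.5344, 0.1387, 0.1]]
scene blue [248 186   6   6  30] [250.63 188.27] [[0.3742, -0.0179, 0.012], [0.4389, -0.0637, 0.1]]
scene orange [199 256  14  11  92] [205.28 261.25] [[0.5212, -0.3, 0.012]]
blue lid ['top'] [0.5272 0.1461] [ 0. -0.] [562.8028564453125]
blue lid ['scene'] [0.5307 0.1429] [0. 0.] [378.1697998046875]
blue lid ['top', 'scene'] [0.5283 0.1453] [ 0.32 -0.36  0.04 -0.76] [562.6221923828125, 376.77197265625]
top [0.5335 0.045  0.172 ]
dir -86.84138405240832
scene [0.5335 0.038  0.172 ]
dir -78.37137468594226
```

>>> step_arm(dr=[[0, 0, 0.15], [0, 0, 0.3], [0, 0, 0.45], [0, 0, 0.6], [0, 0, 0.75], [0, 0, 0.9], [0, 0, 1.05], [0, 0, 1.2]], xyz=[[0.8, -0.15, 0.2], [1.9, -0.35, 0.4], [3.1, -0.57, 0.7], [4.3, -0.8, 1.0], [5.5, -1.0, 1.3], [6.7, -1.23, 1.6], [7.9, -1.45, 1.8], [8.9, -1.63, 2.0]], gripper=[1, 1, 1, 1, 1, 1, 1, 1], squeeze=25)

```text
time: 1.7
ee_pos: [0.4857, -0.3419, 0.1534]
tcp_rot: [-177.8, 0.1, -36.2]
wrist_force: [-0.6, -0.2, -0.7]
opening: 0.0854
```

>>> step_arm(dr=[[0, 0, 0.15], [0, 0, 0.3], [0, 0, 0.45], [0, 0, 0.6], [0, 0, 0.7], [0, 0, 0.73], [0, 0, 0.73], [0, 0, 0.73]], xyz=[[0, 0, 0], [0, 0, 0], [0, 0, 0], [0, 0, 0], [0, 0, 0], [0, 0, 0], [0, 0, 0], [0, 0, 0]], gripper=[1, 1, 1, 1, 1, 1, 1, 1])

```text
time: 2.5
ee_pos: [0.3493, -0.4399, 0.1538]
tcp_rot: [-169.5, 2.9, -56.8]
wrist_force: [0.4, -0.6, 0.1]
opening: 0.0852
```

```bash
python3 - <<'E'
from h import *
o=bot.get_obs(); print({k:np.round(o[k],3) for k in ['time','q','ee_pos','tcp_rot','wrist_force','opening']})
p=snap('wrist','w1.png'); 
for s,c,m in seg(p,'orange')[:3]: print(s,c,atz(p,*c,.012))
cnt,_=cv2.findContours(seg(p,'orange')[0][2].astype(np.uint8),cv2.RETR_CCOMP,cv2.CHAIN_APPROX_NONE)
for c in cnt:
  if len(c)>10:
    e=cv2.fitEllipse(c); print(e,[atz(p,*e[0],z).round(4) for z in (.01,.02)])
E
```

```text
{'time': np.float64(2.5), 'q': array([-56.835,   8.336,   4.589,  89.176,  10.455, 179.942]), 'ee_pos': array([ 0.349, -0.44 ,  0.154]), 'tcp_rot': array([-169.542,    2.912,  -56.777]), 'wrist_force': array([ 0.404, -0.646,  0.144]), 'opening': np.float64(0.085)}
[ 48 187  47  44 987] [ 68.16008105 209.21073961] [ 0.52685201 -0.29548464  0.012     ]
((68.32707214355469, 209.66354370117188), (35.0361328125, 49.222747802734375), 135.55184936523438) [array([ 0.5277, -0.2935,  0.01  ]), array([ 0.5221, -0.3017,  0.02  ])]
((67.2445297241211, 210.05796813964844), (20.590078353881836, 25.56032371520996), 141.3265838623047) [array([ 0.5285, -0.2924,  0.01  ]), array([ 0.5229, -0.3006,  0.02  ])]
```

View pics/w1.png

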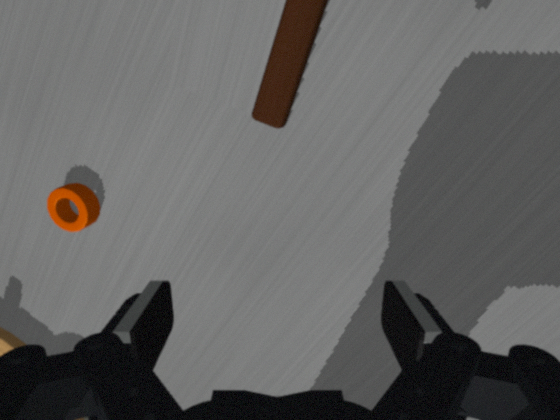

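The last joint ran into its limit: yaw = q1 − q6 + 180. I'll use yaw ≈ +93 instead, which is the same grasp. The wrist view shows the ring at (68,210), which agrees with the other estimates.

```bash
cat >> h.py <<'E'
from scipy.spatial.transform import Rotation as Ro
def rel(pos,yaw,frompose=None):
    o=bot.get_obs()
    p0,e0=(o['ee_pos'],o['tcp_rot']) if frompose is None else frompose
    R0=Ro.from_euler('xyz',e0,degrees=True); R1=Ro.from_euler('xyz',[180,0,yaw],degrees=True)
    print('dr',(R0.inv()*R1).as_rotvec().round(4),'xyz',(R0.inv().apply(np.array(pos)-p0)/.04).round(3))
def st():
    o=bot.get_obs(); print({k:np.round(o[k],4).tolist() for k in ['time','q','ee_pos','tcp_rot','wrist_force','opening']})
E
python3 -c "
from h import *
rel([.49,-.31,.15],8)"
```

```text
dr [-0.1906 -0.0574 -1.135 ] xyz [-0.789 -4.669  0.996]
```

>>> step_arm(dr=[[-0.024, -0.007, -0.142], [-0.048, -0.014, -0.284], [-0.071, -0.022, -0.426], [-0.095, -0.029, -0.568], [-0.119, -0.036, -0.71], [-0.143, -0.043, -0.851], [-0.167, -0.05, -0.993], [-0.191, -0.057, -1.135]], xyz=[[-0.1, -0.58, 0.12], [-0.2, -1.17, 0.25], [-0.3, -1.75, 0.37], [-0.39, -2.33, 0.5], [-0.49, -2.9, 0.62], [-0.59, -3.5, 0.75], [-0.69, -4.08, 0.87], [-0.79, -4.67, 1.0]], gripper=[1, 1, 1, 1, 1, 1, 1, 1])

```text
time: 3.35
ee_pos: [0.493, -0.3071, 0.1501]
tcp_rot: [179.9, -0.1, 8.6]
wrist_force: [-0.3, -0.5, 0.5]
opening: 0.0853
```

```bash
python3 -c "
from h import *
st();rel([.522,-.30,.12],93);rel([.522,-.30,.12],70)"
```

```text
{'time': 3.35, 'q': [-31.8958, 8.2022, 4.6181, 86.302, -0.053, 139.4676], 'ee_pos': [0.493, -0.3071, 0.1501], 'tcp_rot': [179.8858, -0.0521, 8.6366], 'wrist_force': [-0.3117, -0.4888, 0.536], 'opening': 0.0853}
dr [ 2.3000e-03  7.0000e-04 -1.4724e+00] xyz [ 0.743 -0.069  0.753]
dr [ 2.300e-03  2.000e-04 -1.071e+00] xyz [ 0.743 -0.069  0.753]
```

>>> step_arm(dr=[[0, 0, -0.14], [0, 0, -0.285], [0, 0, -0.43], [0, 0, -0.575], [0, 0, -0.72], [0, 0, -0.865], [0, 0, -1.01], [0, 0, -1.15]], xyz=[[0.2, 0, 0.1], [0.4, 0, 0.2], [0.6, -0.05, 0.4], [0.8, -0.1, 0.5], [0.82, -0.12, 0.6], [0.82, -0.12, 0.7], [0.82, -0.12, 0.75], [0.82, -0.12, 0.75]], gripper=[1, 1, 1, 1, 1, 1, 1, 1])

```text
time: 4.15
ee_pos: [0.5239, -0.2982, 0.1196]
tcp_rot: [180.0, 0.0, 74.5]
wrist_force: [-0.8, -0.0, 0.2]
opening: 0.0856
```

>>> step_arm(dr=[[0, 0, -0.13], [0, 0, -0.25], [0, 0, -0.32], [0, 0, -0.33], [0, 0, -0.33], [0, 0, -0.33], [0, 0, -0.33], [0, 0, -0.33]], xyz=[[0, 0, 0], [0, 0, 0], [0, 0, 0], [0, 0, 0], [0, 0, 0], [0, 0, 0], [0, 0, 0], [0, 0, 0]], gripper=[1, 1, 1, 1, 1, 1, 1, 1])

```text
time: 4.95
ee_pos: [0.5239, -0.2985, 0.1201]
tcp_rot: [179.9, 0.0, 93.0]
wrist_force: [-0.4, 0.2, 0.1]
opening: 0.0856
```

```bash
python3 - <<'E'
from h import *
st()
p=snap('wrist','w2.png')
for s,c,m in seg(p,'orange')[:1]:
  cnt,_=cv2.findContours(m.astype(np.uint8),cv2.RETR_CCOMP,cv2.CHAIN_APPROX_NONE)
  for c in cnt:
   if len(c)>10:
    e=cv2.fitEllipse(c); print(np.round(e[0],1),np.round(e[1],1),[atz(p,*e[0],z).round(4) for z in (.01,.02)])
X=bot.get_obs()['ee_pos']; print(proj(p,X), proj(p,[.522,-.30,.02]))
# ring model fit
def hull(c):
    t=np.linspace(0,2*np.pi,90); P=np.array([proj(p,[c[0]+.022*np.cos(a),c[1]+.022*np.sin(a),z]) for a in t for z in (0,.02)])
    h=cv2.convexHull((P*64).astype(np.int32)); M=cv2.moments(h); return np.array([M['m10'],M['m01']])/M['m00']/64
h=cv2.convexHull(max(cnt,key=len)); M=cv2.moments(h); ob=np.array([M['m10'],M['m01']])/M['m00']
r=least_squares(lambda c:hull(c)-ob,[.522,-.3],diff_step=1e-3); print('ring',r.x,r.fun)
rel([*r.x,.12],93)
E
```

```text
{'time': 4.95, 'q': [-29.6756, 11.3689, 4.9095, 83.4628, 0.002, 57.2809], 'ee_pos': [0.5239, -0.2985, 0.1201], 'tcp_rot': [179.9334, 0.0404, 93.0435], 'wrist_force': [-0.3792, 0.1593, 0.1394], 'opening': 0.0856}
[276.7 217.4] [58.7 61.5] [array([ 0.5235, -0.3009,  0.01  ]), array([ 0.5233, -0.2979,  0.02  ])]
[276.4 216.5] [26.4 34.2] [array([ 0.5232, -0.3003,  0.01  ]), array([ 0.5231, -0.2972,  0.02  ])]
[278.17884918 284.94981337] [274.70407186 220.186389  ]
ring [ 0.5234206  -0.30035594] [-0.00013064  0.00012808]
dr [0.0012 0.0007 0.0009] xyz [-0.045 -0.014  0.001]
```

View pics/w2.png

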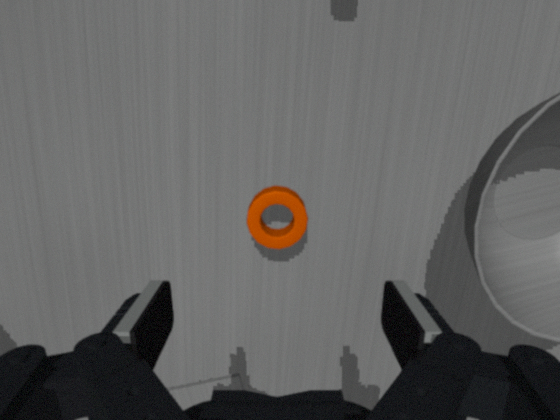

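>>> step_arm(dr=[[0, 0, 0], [0, 0, 0], [0, 0, 0], [0, 0, 0], [0, 0, 0], [0, 0, 0], [0, 0, 0], [0, 0, 0]], xyz=[[-0.04, -0.02, 0.3], [-0.04, -0.02, 0.8], [-0.04, -0.02, 1.4], [-0.04, -0.02, 2.0], [-0.04, -0.02, 2.4], [-0.04, -0.02, 2.7], [-0.04, -0.02, 2.85], [-0.04, -0.02, 2.9]], gripper=[1, 1, 1, 1, 1, 1, 1, 1])

```text
time: 5.8
ee_pos: [0.5233, -0.3003, 0.0038]
tcp_rot: [179.9, 0.0, 93.1]
wrist_force: [-0.2, 0.8, 1.6]
opening: 0.0857
```

>>> step_arm(dr=[[0, 0, 0], [0, 0, 0], [0, 0, 0], [0, 0, 0], [0, 0, 0], [0, 0, 0], [0, 0, 0], [0, 0, 0]], xyz=[[0, 0, 0], [0, 0, 0], [0, 0, 0], [0, 0, 0], [0, 0, 0], [0, 0, 0], [0, 0, 0], [0, 0, 0]], gripper=[0.9, 0.8, 0.7, 0.62, 0.55, 0.48, 0.42, 0.35], squeeze=25)

```text
time: 6.6
ee_pos: [0.5235, -0.3004, 0.0045]
tcp_rot: [179.9, 0.1, 93.1]
wrist_force: [-1.3, 0.3, 5.2]
opening: 0.0428
```

```bash
python3 - <<'E'
from h import *
st()
snap('wrist','w3.png')
E
```

```text
{'time': 6.6, 'q': [-29.845, 13.8037, -5.1262, 70.9588, -0.0021, 57.0805], 'ee_pos': [0.5235, -0.3004, 0.0045], 'tcp_rot': [179.9077, 0.0622, 93.0745], 'wrist_force': [-1.3271, 0.3338, 5.1864], 'opening': 0.0428}
```

View pics/w3.png

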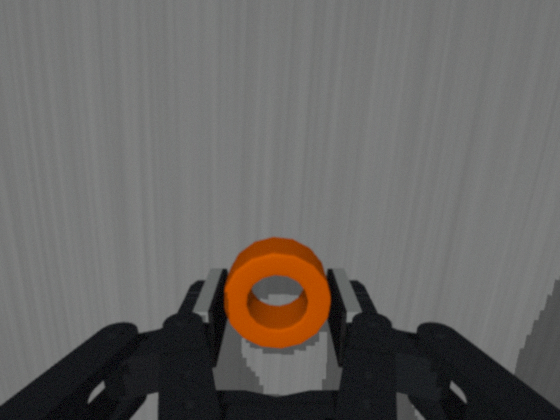

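>>> step_arm(dr=[[0, 0, 0], [0, 0, 0], [0, 0, 0], [0, 0, 0], [0, 0, 0], [0, 0, 0], [0, 0, 0], [0, 0, 0]], xyz=[[0, 0, -0.2], [0, 0, -0.7], [0, 0, -1.5], [0, 0, -2.4], [0.2, 0, -3.4], [0.6, 0.05, -4.4], [1.1, 0.1, -5.3], [1.7, 0.15, -6.0]], gripper=[0.35, 0.35, 0.35, 0.35, 0.35, 0.35, 0.35, 0.35], squeeze=25)

```text
time: 7.45
ee_pos: [0.5254, -0.2316, 0.2467]
tcp_rot: [179.8, 0.1, 93.0]
wrist_force: [0.6, 0.1, -0.5]
opening: 0.0424
```

>>> step_arm(dr=[[0, 0, 0], [0, 0, 0], [0, 0, 0], [0, 0, 0], [0, 0, 0], [0, 0, 0], [0, 0, 0], [0, 0, 0]], xyz=[[0.7, 0.05, -0.1], [1.5, 0.1, -0.14], [2.4, 0.18, -0.14], [3.3, 0.25, -0.14], [4.0, 0.3, -0.14], [4.4, 0.33, -0.14], [4.54, 0.35, -0.14], [4.54, 0.35, -0.14]], gripper=[0.35, 0.35, 0.35, 0.35, 0.35, 0.35, 0.35, 0.35])

```text
time: 8.25
ee_pos: [0.5297, -0.0498, 0.2495]
tcp_rot: [179.9, 0.1, 93.1]
wrist_force: [1.0, -0.6, -0.4]
opening: 0.0422
```

```bash
python3 - <<'E'
from h import *
st()
p=snap('wrist','w4.png')
for s,c,m in seg(p,'blue')[:3]: print(s,c)
r=bot.regions_of(p,'handle')
for x in r[:2]: print(x['p'],x['box'])
print(proj(p,[.528,.145,.126]),proj(p,[.5335,.044,.186]))
E
```

```text
{'time': 8.25, 'q': [-5.3423, 2.8652, 9.887, 96.9492, -0.0446, 81.5411], 'ee_pos': [0.5297, -0.0498, 0.2495], 'tcp_rot': [179.9348, 0.0548, 93.1165], 'wrist_force': [0.9615, -0.5764, -0.3901], 'opening': 0.0422}
[114 119  21  33 384] [125.74479167 137.25260417]
[282   0  19   2  23] [2.90826087e+02 1.73913043e-01]
0.65 [294.8, 70.7, 36.2, 122.3]
[291.50163331 -87.76007696] [294.25149261  72.30720643]
```

View pics/w4.png

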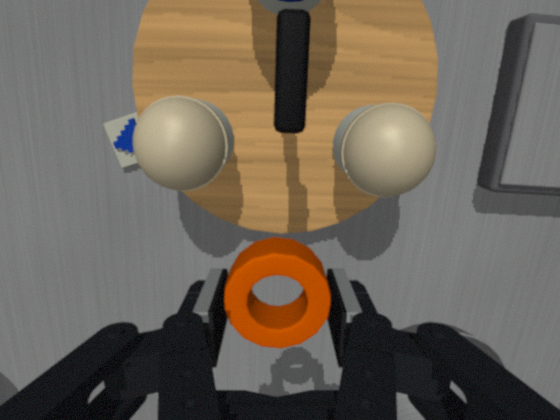

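The wrist view shows the handle bar spanning (291,10)–(291,132), cream lids at (181,143) and (388,150), and the blue lid just at the top edge. I'll fit the axis and angle from this.

```bash
cat >> h.py <<'E'
def hullc(p,P):
    P=np.array([proj(p,x) for x in P]); h=cv2.convexHull((P*64).astype(np.int32)); M=cv2.moments(h); return np.array([M['m10'],M['m01']])/M['m00']/64
def hemi(c,n=36):
    t=np.linspace(0,2*np.pi,n); a=np.linspace(0,np.pi/2,14); T,A=np.meshgrid(t,a)
    return np.stack([c[0]+.038*np.sin(A)*np.cos(T),c[1]+.038*np.sin(A)*np.sin(T),.088+.038*np.cos(A)],-1).reshape(-1,3)
def barpts(a,ph):
    c,s=np.cos(ph),np.sin(ph)
    return [[a[0]+c*x-s*y,a[1]+s*x+c*y,z] for x in (-.032,.032) for y in (-.009,.009) for z in (.154,.186)]
def mcent(m):
    cnt,_=cv2.findContours(m.astype(np.uint8),cv2.RETR_EXTERNAL,cv2.CHAIN_APPROX_NONE); h=cv2.convexHull(max(cnt,key=cv2.contourArea)); M=cv2.moments(h); return np.array([M['m10'],M['m01']])/M['m00'],cv2.minAreaRect(h)
E
python3 - <<'E'
from h import *
p=bot.camera('wrist'); r=bot.regions_of(p,'handle')[0]; m=r['region']
g=p['image'].max(2); 
x,y,w,h=[int(v) for v in r['box']]
m2=np.zeros_like(m); m2[max(0,y-h//2-4):y+h//2+5,x-w//2-4:x+w//2+5]=True
m2&=(g<45)
n,l,s,c=cv2.connectedComponentsWithStats(m2.astype(np.uint8)); i=1+np.argmax(s[1:,4]); m2=l==i
for mm in (m,m2):
    c,rect=mcent(mm); print(c,rect,mm.sum())
    f=least_squares(lambda a:hullc(p,barpts(a,np.radians(93)))-c,[.53,.044],diff_step=1e-3); print('axis',f.x)
# direction: top/edges
vv,uu=np.nonzero(m2); Q=np.array([atz(p,a,b,.18)[:2] for a,b in zip(uu,vv)]); U,S,V=np.linalg.svd(Q-Q.mean(0)); print('dir',np.degrees(np.arctan2(V[0,1],V[0,0])),S)
# cream lids
hs=cv2.cvtColor(p['image'],cv2.COLOR_RGB2HSV)
for u,v in ((181,143),(388,150)): print('cream roughly',atz(p,u,v,.1).round(4))
m=seg(p,'blue')[0][2]; print('arrow',[atz(p,*seg(p,'blue')[0][1],.012).round(4)])
E
```

```text
[290.82617126  68.21240899] ((291.11376953125, 69.08712768554688), (35.746822357177734, 124.36426544189453), 1.9091525077819824) 4115
axis [0.5317031  0.04330516]
[291.19033662  67.35389466] ((291.2790222167969, 68.68852996826172), (32.37221908569336, 123.2071533203125), 2.045408248901367) 3774
axis [0.53187162 0.04375015]
dir -88.64569221193999 [1.11465786 0.30150207]
cream roughly [ 0.4499 -0.0068  0.1   ]
cream roughly [ 0.6167 -0.0035  0.1   ]
arrow [array([ 0.3696, -0.0121,  0.012 ])]
```

>>> step_arm(dr=[[0, 0, 0], [0, 0, 0], [0, 0, 0], [0, 0, 0], [0, 0, 0], [0, 0, 0], [0, 0, 0], [0, 0, 0]], xyz=[[0.2, 0.01, 0], [0.6, 0.03, 0], [1.1, 0.06, 0], [1.6, 0.08, 0], [2.1, 0.11, 0], [2.4, 0.13, 0], [2.5, 0.13, 0], [2.5, 0.13, 0]], gripper=[0.35, 0.35, 0.35, 0.35, 0.35, 0.35, 0.35, 0.35])

```text
time: 9.25
ee_pos: [0.5294, 0.0505, 0.2494]
tcp_rot: [179.9, 0.1, 93.1]
wrist_force: [-0.6, -0.3, 0.0]
opening: 0.0421
```

```bash
python3 - <<'E'
from h import *
st()
p=snap('wrist','w5.png')
s,c,m=seg(p,'blue')[0]; print(s,c)
c,rect=mcent(m); print(c,rect)
f=least_squares(lambda a:hullc(p,hemi(a))-c,[.528,.145],diff_step=1e-3); print('lid',f.x,f.fun, proj(p,[*f.x,.126]))
# ring in hand: top face z?
s,c,m=seg(p,'orange')[0]
c,rect=mcent(m); z=bot.get_obs()['ee_pos'][2]-.0045
def rp(a): 
    t=np.linspace(0,2*np.pi,60); return [[a[0]+.022*np.cos(q),a[1]+.022*np.sin(q),z+k] for q in t for k in (0,.02)]
f=least_squares(lambda a:hullc(p,rp(a))-c,[.528,.05],diff_step=1e-3); print('ring in hand',f.x)
E
```

```text
{'time': 9.25, 'q': [5.4766, 2.8452, 9.8538, 96.9457, -0.0531, 92.3693], 'ee_pos': [0.5294, 0.0505, 0.2494], 'tcp_rot': [179.9349, 0.0504, 93.1073], 'wrist_force': [-0.5885, -0.2951, 0.0325], 'opening': 0.0421}
[ 236   31   97  103 7869] [283.92120981  82.18490278]
[283.940361    82.21666133] ((284.0, 82.0), (102.0, 96.0), 90.0)
lid [0.52960787 0.14374989] [ 2.15845393e-05 -2.39003554e-04] [284.93479675  80.84326402]
ring in hand [0.52884204 0.05059768]
```

View pics/w5.png

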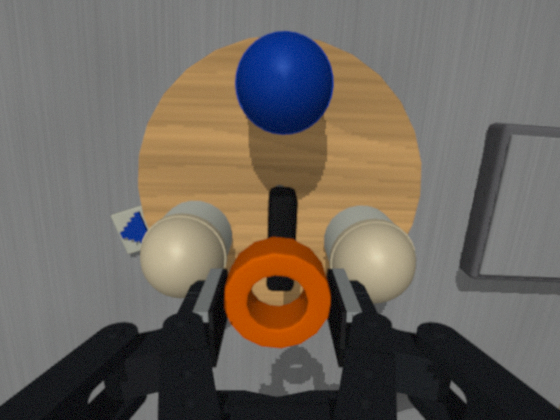

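Axis (0.5318, 0.0435), lid (0.5296, 0.1437): 100.2 mm apart, direction 91.3°. That matches both the given 100 mm and the bar direction.

>>> step_arm(dr=[[0, 0, 0.0], [0, 0, 0.01], [0, 0, 0.02], [0, 0, 0.03], [0, 0, 0.03], [0, 0, 0.03], [0, 0, 0.03], [0, 0, 0.03]], xyz=[[0.2, 0.01, 0], [0.6, 0.03, 0], [1.1, 0.06, 0.1], [1.6, 0.09, 0.4], [2.05, 0.12, 0.8], [2.28, 0.14, 1.2], [2.33, 0.14, 1.5], [2.33, 0.14, 1.6]], gripper=[0.35, 0.35, 0.35, 0.35, 0.35, 0.35, 0.35, 0.35])

```text
time: 10.1
ee_pos: [0.5296, 0.1435, 0.184]
tcp_rot: [-180.0, 0.1, 91.4]
wrist_force: [-0.1, 0.4, 0.4]
opening: 0.0424
```

>>> step_arm(dr=[[0, 0, 0], [0, 0, 0], [0, 0, 0], [0, 0, 0], [0, 0, 0], [0, 0, 0], [0, 0, 0], [0, 0, 0]], xyz=[[0, 0, 0.2], [0, 0, 0.5], [0, 0, 0.8], [0, 0, 1.0], [0, 0, 1.1], [0, 0, 1.15], [0, 0, 1.15], [0, 0, 1.15]], gripper=[0.35, 0.35, 0.35, 0.35, 0.35, 0.35, 0.35, 0.35])

```text
time: 10.9
ee_pos: [0.5304, 0.1437, 0.1398]
tcp_rot: [179.9, 0.0, 91.4]
wrist_force: [0.9, -0.0, -0.6]
opening: 0.0423
```

```bash
python3 - <<'E'
from h import *
st()
p=snap('wrist','w6.png')
q=snap('scene','s6.png'); i=q['image'][130:230,250:390]
cv2.imwrite('pics/s6c.png',cv2.cvtColor(cv2.resize(i,None,fx=5,fy=5,interpolation=cv2.INTER_CUBIC),cv2.COLOR_RGB2BGR))
E
```

```text
{'time': 10.9, 'q': [15.1892, 3.9317, -1.1495, 84.8237, -0.0589, 103.8321], 'ee_pos': [0.5304, 0.1437, 0.1398], 'tcp_rot': [179.8935, 0.0344, 91.3571], 'wrist_force': [0.8538, -0.0225, -0.5621], 'opening': 0.0423}
```

View pics/w6.png

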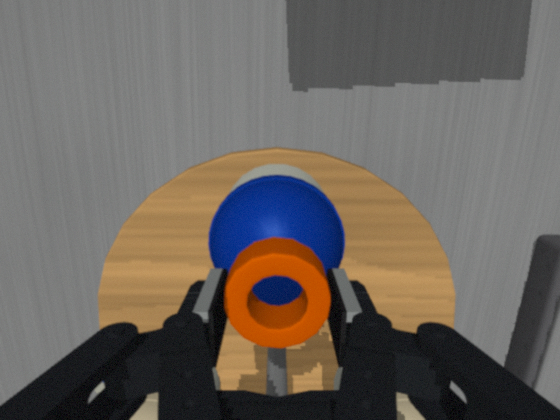

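View pics/s6c.png

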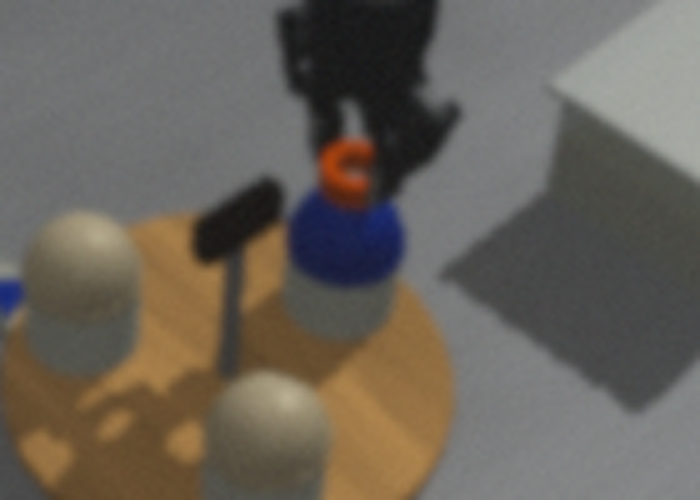

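```bash
python3 - <<'E'
from h import *
p=bot.camera('wrist')
s,c,m=seg(p,'blue')[0]
# per-row left-right extents of rows 190-250
def model(a):
    P=np.array([proj(p,x) for x in hemi(a,90)]); h=cv2.convexHull(P.astype(np.float32)); return h
mk=m.copy()
def ext(mask,rows): return np.array([[np.nonzero(mask[r])[0].min(),np.nonzero(mask[r])[0].max()] for r in rows])
rows=range(185,240,3); E=ext(m,rows)
def render(a):
    z=np.zeros((420,560),np.uint8); 
    cv2.fillPoly(z,[np.round(model(a)*16).astype(np.int32)],1,shift=4); return z>0
for x in (.5284,.529,.5296,.5302):
  for y in (.142,.1437,.1455):
    R=render((x,y)); Em=ext(R,rows); d=Em-E; print(x,y,'centre diff',round(d.mean(),2),'width diff',round((d[:,1]-d[:,0]).mean(),2),'top',np.nonzero(R.any(1))[0][0]-np.nonzero(m.any(1))[0][0])
s,c,m=seg(p,'orange')[0]; c,_=mcent(m); o=bot.get_obs()['ee_pos']; 
for dz in (-.0065,-.0045,-.0025):
  z=o[2]+dz
  def rp(a): 
    t=np.linspace(0,2*np.pi,60); return [[a[0]+.022*np.cos(q),a[1]+.022*np.sin(q),z+k] for q in t for k in (0,.02)]
  f=least_squares(lambda a:hullc(p,rp(a))-c,[.528,.14],diff_step=1e-3); print('ring',dz,f.x,o)
E
```

```text
0.5284 0.142 centre diff -2.03 width diff -7.84 top 6
0.5284 0.1437 centre diff -2.0 width diff -3.26 top 3
0.5284 0.1455 centre diff -1.97 width diff 0.89 top 0
0.529 0.142 centre diff -0.89 width diff -8.11 top 6
0.529 0.1437 centre diff -0.89 width diff -3.47 top 3
0.529 0.1455 centre diff -0.87 width diff 1.0 top 0
0.5296 0.142 centre diff 0.29 width diff -8.26 top 6
0.5296 0.1437 centre diff 0.18 width diff -3.53 top 3
0.5296 0.1455 centre diff 0.24 width diff 0.79 top 0
0.5302 0.142 centre diff 1.26 width diff -8.32 top 6
0.5302 0.1437 centre diff 1.32 width diff -3.58 top 3
0.5302 0.1455 centre diff 1.29 width diff 0.79 top 0
ring -0.0065 [0.52984398 0.14226007] [0.53036479 0.14370276 0.13976342]
ring -0.0045 [0.52981193 0.1433779 ] [0.53036479 0.14370276 0.13976342]
ring -0.0025 [0.52978069 0.14449751] [0.53036479 0.14370276 0.13976342]
```

>>> step_arm(dr=[[0, 0, 0], [0, 0, 0], [0, 0, 0], [0, 0, 0], [0, 0, 0], [0, 0, 0], [0, 0, 0], [0, 0, 0]], xyz=[[0.02, -0.01, 0.04], [0.02, -0.01, 0.1], [0.02, -0.01, 0.15], [0.02, -0.01, 0.19], [0.02, -0.01, 0.22], [0.02, -0.01, 0.24], [0.02, -0.01, 0.25], [0.02, -0.01, 0.25]], gripper=[0.35, 0.35, 0.35, 0.35, 0.35, 0.35, 0.35, 0.35])

```text
time: 11.85
ee_pos: [0.5298, 0.1444, 0.1294]
tcp_rot: [179.9, 0.0, 91.4]
wrist_force: [0.7, 0.9, -0.8]
opening: 0.0422
```

```bash
python3 -c "
from h import *
st();print(np.mean([bot.get_obs()['wrist_force'] for _ in range(5)],0))"
```

```text
{'time': 11.85, 'q': [15.2785, 3.9585, -2.2734, 83.7098, -0.0554, 103.922], 'ee_pos': [0.5298, 0.1444, 0.1294], 'tcp_rot': [179.9301, 0.0397, 91.3565], 'wrist_force': [0.7428, 0.9345, -0.7643], 'opening': 0.0422}
[ 0.74279283  0.93453652 -0.76427577]
```

>>> step_arm(dr=[[0, 0, 0], [0, 0, 0], [0, 0, 0], [0, 0, 0], [0, 0, 0], [0, 0, 0], [0, 0, 0], [0, 0, 0]], xyz=[[0, 0, 0.005], [0, 0, 0.01], [0, 0, 0.015], [0, 0, 0.02], [0, 0, 0.025], [0, 0, 0.025], [0, 0, 0.025], [0, 0, 0.025]], gripper=[0.35, 0.35, 0.35, 0.35, 0.35, 0.35, 0.35, 0.35])

```text
time: 12.65
ee_pos: [0.5298, 0.1445, 0.1285]
tcp_rot: [179.9, 0.0, 91.4]
wrist_force: [-0.4, 0.4, 2.5]
opening: 0.0425
```

>>> step_arm(dr=[[0, 0, 0], [0, 0, 0], [0, 0, 0], [0, 0, 0], [0, 0, 0], [0, 0, 0], [0, 0, 0], [0, 0, 0]], xyz=[[0, 0, 0.005], [0, 0, 0.01], [0, 0, 0.01], [0, 0, 0.01], [0, 0, 0.01], [0, 0, 0.01], [0, 0, 0.01], [0, 0, 0.01]], gripper=[0.35, 0.35, 0.35, 0.35, 0.35, 0.35, 0.35, 0.35])

```text
time: 13.45
ee_pos: [0.53, 0.1445, 0.1284]
tcp_rot: [179.9, 0.0, 91.4]
wrist_force: [-0.6, 1.8, 4.7]
opening: 0.0425
```

```bash
python3 - <<'E'
from h import *
st()
p=snap('wrist','w7.png'); print(bot.get_obs()['torque'])
E
```

```text
{'time': 13.45, 'q': [15.2813, 3.951, -2.391, 83.5535, -0.0491, 103.9241], 'ee_pos': [0.53, 0.1445, 0.1284], 'tcp_rot': [179.8867, 0.0225, 91.3572], 'wrist_force': [-0.5547, 1.7726, 4.6629], 'opening': 0.0425}
[ 0.15638744  0.09124817 -0.05234688]
```

View pics/w7.png

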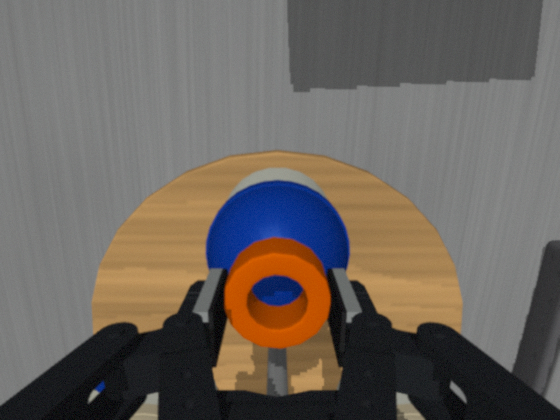

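Contact at the expected height. The side force (+y) suggests the ring is slightly on the −y side, so I'll nudge it and check again.

>>> step_arm(dr=[[0, 0, 0], [0, 0, 0], [0, 0, 0], [0, 0, 0], [0, 0, 0], [0, 0, 0], [0, 0, 0], [0, 0, 0]], xyz=[[0, 0, -0.015], [0, 0, -0.03], [0.01, 0, -0.03], [0.02, 0, -0.03], [0.02, 0, -0.03], [0.02, 0, -0.03], [0.02, 0, -0.03], [0.02, 0, -0.03]], gripper=[0.35, 0.35, 0.35, 0.35, 0.35, 0.35, 0.35, 0.35])

```text
time: 14.3
ee_pos: [0.5297, 0.1453, 0.1291]
tcp_rot: [179.9, 0.0, 91.4]
wrist_force: [0.2, -0.1, -0.3]
opening: 0.0428
```

>>> step_arm(dr=[[0, 0, 0], [0, 0, 0], [0, 0, 0], [0, 0, 0], [0, 0, 0], [0, 0, 0], [0, 0, 0], [0, 0, 0]], xyz=[[0, 0, 0.005], [0, 0, 0.01], [0, 0, 0.015], [0, 0, 0.02], [0, 0, 0.025], [0, 0, 0.03], [0, 0, 0.03], [0, 0, 0.03]], gripper=[0.35, 0.35, 0.35, 0.35, 0.35, 0.35, 0.35, 0.35])

```text
time: 15.1
ee_pos: [0.53, 0.1454, 0.1285]
tcp_rot: [179.9, 0.0, 91.4]
wrist_force: [-0.8, 1.4, 5.5]
opening: 0.0422
```

```bash
python3 - <<'E'
from h import *
for i in range(4):
    o=bot.get_obs(); print(o['ee_pos'].round(4),o['wrist_force'].round(2),o['torque'].round(3)); bot.camera('wrist')
E
```

```text
[0.53   0.1454 0.1285] [-0.82  1.37  5.55] [0.185 0.038 0.064]
[0.53   0.1454 0.1285] [-0.14  0.17  5.16] [0.184 0.087 0.008]
[0.53   0.1454 0.1286] [-0.61  0.64  4.62] [0.14  0.066 0.014]
[0.53   0.1454 0.1285] [-0.98 -0.07  4.83] [ 0.173  0.065 -0.023]
```

>>> step_arm(dr=[[0, 0, 0], [0, 0, 0], [0, 0, 0], [0, 0, 0], [0, 0, 0], [0, 0, 0], [0, 0, 0], [0, 0, 0]], xyz=[[0, 0, -0.004], [0, 0, -0.008], [0, 0, -0.008], [0, 0, -0.008], [0, 0, -0.008], [0, 0, -0.008], [0, 0, -0.008], [0, 0, -0.008]], gripper=[0.4, 0.44, 0.47, 0.49, 0.5, 0.51, 0.52, 0.53], squeeze=20)

```text
time: 16.1
ee_pos: [0.5294, 0.145, 0.1277]
tcp_rot: [-180.0, 0.1, 91.4]
wrist_force: [-1.4, 0.5, -0.4]
opening: 0.0452
```

>>> step_arm(dr=[[0, 0, 0], [0, 0, 0], [0, 0, 0], [0, 0, 0], [0, 0, 0], [0, 0, 0], [0, 0, 0], [0, 0, 0]], xyz=[[0, 0, 0], [0, 0, 0], [0, 0, 0], [0, 0, 0], [0, 0, 0], [0, 0, 0], [0, 0, 0], [0, 0, 0]], gripper=[0.54, 0.55, 0.57, 0.6, 0.64, 0.7, 0.77, 0.85])

```text
time: 16.9
ee_pos: [0.5297, 0.1452, 0.1283]
tcp_rot: [179.9, 0.0, 91.4]
wrist_force: [0.3, -0.1, -0.4]
opening: 0.0726
```

```bash
python3 - <<'E'
from h import *
st()
p=snap('wrist','w8.png')
E
```

```text
{'time': 16.9, 'q': [15.361, 3.9901, -2.3552, 83.594, -0.0557, 104.0051], 'ee_pos': [0.5297, 0.1452, 0.1283], 'tcp_rot': [179.9277, 0.0393, 91.3558], 'wrist_force': [0.2609, -0.1308, -0.4312], 'opening': 0.0726}
```

View pics/w8.png

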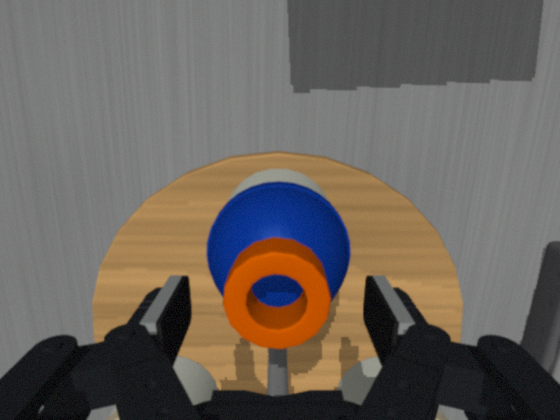

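The ring rests on the lid, free of the fingers (ring centre at about (277,297), gaps on both sides). Now straight up.

>>> step_arm(dr=[[0, 0, 0], [0, 0, 0], [0, 0, 0], [0, 0, 0], [0, 0, 0], [0, 0, 0], [0, 0, 0], [0, 0, 0]], xyz=[[0, 0, -0.05], [0, 0, -0.2], [0, 0, -0.5], [0, 0, -1.0], [0, 0, -1.6], [0, 0, -2.2], [0, 0, -2.7], [0, 0, -3.0]], gripper=[0.9, 0.95, 0.95, 0.95, 0.95, 0.95, 0.95, 0.95])

```text
time: 17.75
ee_pos: [0.53, 0.1454, 0.2511]
tcp_rot: [179.8, 0.0, 91.4]
wrist_force: [-0.2, 0.5, 0.6]
opening: 0.0808
```

>>> step_arm(dr=[[0, 0, 0], [0, 0, 0], [0, 0, 0], [0, 0, 0], [0, 0, 0], [0, 0, 0], [0, 0, 0], [0, 0, 0]], xyz=[[-0.3, 0, -0.1], [-0.9, 0, -0.15], [-1.7, 0, -0.2], [-2.5, 0, -0.2], [-3.3, 0, -0.2], [-3.9, 0, -0.2], [-4.2, 0, -0.2], [-4.3, 0, -0.2]], gripper=[0.95, 0.95, 0.95, 0.95, 0.95, 0.95, 0.95, 0.95])

```text
time: 18.55
ee_pos: [0.5334, -0.0279, 0.256]
tcp_rot: [180.0, 0.0, 91.3]
wrist_force: [-0.2, -0.4, 0.1]
opening: 0.0812
```

```bash
python3 - <<'E'
from h import *
st()
p=snap('wrist','w9.png')
r=bot.regions_of(p,'handle')[0]; m=r['region']
x,y,w,h=[int(v) for v in r['box']]; g=p['image'].max(2)
m2=np.zeros_like(m); m2[max(0,y-h//2-4):y+h//2+5,x-w//2-4:x+w//2+5]=True
m2&=(g<45)
n,l,s,c=cv2.connectedComponentsWithStats(m2.astype(np.uint8)); m2=l==(1+np.argmax(s[1:,4]))
for mm in (m,m2):
    c,rect=mcent(mm); print(c,rect)
    f=least_squares(lambda a:hullc(p,barpts(a,np.radians(91.3)))-c,[.53,.044],diff_step=1e-3); print('axis',f.x,f.fun)
    P=cv2.boxPoints(rect); W=[atz(p,*q,.186)[:2] for q in P]; 
    vv,uu=np.nonzero(mm); Q=np.array([atz(p,a,b,.18)[:2] for a,b in zip(uu,vv)]); U,S,V=np.linalg.svd(Q-Q.mean(0)); print('dir',np.degrees(np.arctan2(V[0,1],V[0,0])))
for s,c,m in seg(p,'blue')[:3]: print(s,c,atz(p,*c,.012).round(4))
for s,c,m in seg(p,'orange')[:1]: 
    c,rc=mcent(m); print('ring',c,rc,atz(p,*c,.134).round(4))
E
```

```text
{'time': 18.55, 'q': [-2.9758, 3.3796, 11.1475, 97.742, -0.0366, 85.7661], 'ee_pos': [0.5334, -0.0279, 0.256], 'tcp_rot': [179.9769, 0.0384, 91.2581], 'wrist_force': [-0.2204, -0.3882, 0.0776], 'opening': 0.0812}
[277.63462106 111.97119827] ((277.5, 112.5), (113.0, 31.0), 90.0)
axis [0.5317571  0.04302578] [-0.00267645  0.00088544]
dir -88.80889749166415
[277.99689296 110.18170991] ((278.0, 111.0), (112.0, 30.0), 90.0)
axis [0.53194026 0.04402041] [-0.00113071  0.00116981]
dir -88.7323939575587
[ 233    0   90   34 2195] [277.82186788  13.32118451] [0.5304 0.1355 0.012 ]
[115 145  20  31 342] [126.16666667 161.76900585] [ 0.3696 -0.0118  0.012 ]
```

View pics/w9.png

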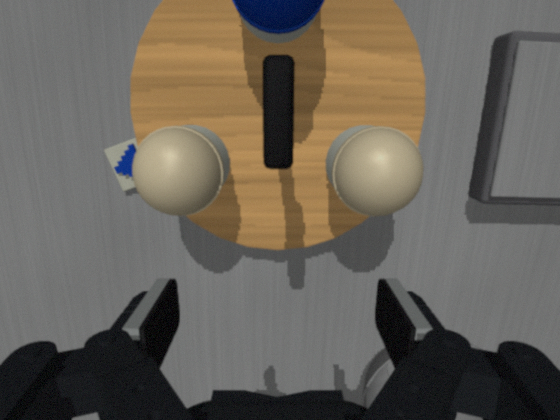

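>>> step_arm(dr=[[0, 0, 0], [0, 0, 0], [0, 0, 0], [0, 0, 0], [0, 0, 0], [0, 0, 0], [0, 0, 0], [0, 0, 0]], xyz=[[0.2, 0, 0], [0.6, 0, 0], [1.1, 0, 0.1], [1.5, 0, 0.3], [1.75, 0, 0.6], [1.79, 0, 0.9], [1.79, 0, 1.1], [1.79, 0, 1.2]], gripper=[0.95, 0.95, 0.95, 0.95, 0.95, 0.95, 0.95, 0.95])

```text
time: 19.45
ee_pos: [0.5316, 0.0447, 0.2071]
tcp_rot: [-180.0, 0.1, 91.4]
wrist_force: [-0.3, -0.3, 0.4]
opening: 0.0812
```

```bash
python3 - <<'E'
from h import *
st()
p=snap('wrist','w10.png')
for s,c,m in seg(p,'blue')[:3]: print(s,c,atz(p,*c,.012).round(4))
s,c,m=seg(p,'orange')[0]; c,rc=mcent(m); 
def rp(a): 
    t=np.linspace(0,2*np.pi,60); return [[a[0]+.022*np.cos(q),a[1]+.022*np.sin(q),.124+k] for q in t for k in (0,.02)]
f=least_squares(lambda a:hullc(p,rp(a))-c,[.528,.14],diff_step=1e-3); print('ring',f.x)
E
```

```text
{'time': 19.45, 'q': [4.8388, 2.2704, 4.5401, 92.2873, -0.0505, 93.4819], 'ee_pos': [0.5316, 0.0447, 0.2071], 'tcp_rot': [-179.9856, 0.0515, 91.3569], 'wrist_force': [-0.263, -0.2699, 0.4315], 'opening': 0.0812}
[ 222    8  115  122 5230] [280.10592734  80.9581262 ] [0.5316 0.1426 0.012 ]
[ 258   41   40   39 1221] [277.66093366  60.32514333] [0.529  0.1596 0.012 ]
[104 223  27  32 488] [117.69467213 239.9795082 ] [ 0.3715 -0.0112  0.012 ]
ring [0.52899129 0.14540904]
```

View pics/w10.png

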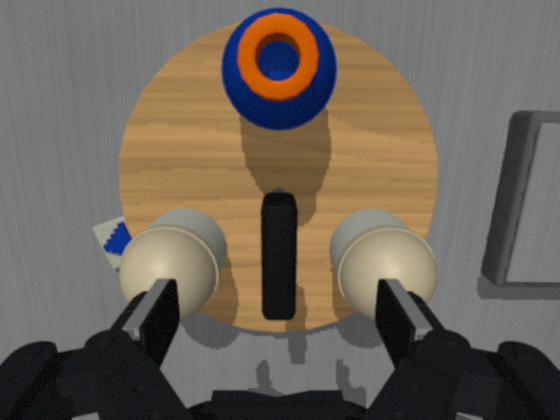

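The wrist view shows the ring sitting level on the blue lid at (278,58), with the handle centred between the fingers. Now descend and close gently.

>>> step_arm(dr=[[0, 0, 0], [0, 0, 0], [0, 0, 0], [0, 0, 0], [0, 0, 0], [0, 0, 0], [0, 0, 0], [0, 0, 0]], xyz=[[0, 0, 0.15], [-0.02, 0, 0.4], [-0.02, 0, 0.7], [-0.02, 0, 0.95], [-0.02, 0, 1.15], [-0.02, 0, 1.22], [-0.02, 0, 1.25], [-0.02, 0, 1.25]], gripper=[0.9, 0.85, 0.8, 0.75, 0.7, 0.65, 0.6, 0.55])

```text
time: 20.3
ee_pos: [0.5322, 0.0441, 0.1585]
tcp_rot: [179.9, 0.0, 91.4]
wrist_force: [-0.5, -0.5, 0.3]
opening: 0.0471
```

>>> step_arm(dr=[[0, 0, 0], [0, 0, 0], [0, 0, 0], [0, 0, 0], [0, 0, 0], [0, 0, 0], [0, 0, 0], [0, 0, 0]], xyz=[[0, 0, 0], [0, 0, 0], [0, 0, 0], [0, 0, 0], [0, 0, 0], [0, 0, 0], [0, 0, 0], [0, 0, 0]], gripper=[0.5, 0.45, 0.4, 0.36, 0.33, 0.31, 0.29, 0.27])

```text
time: 21.1
ee_pos: [0.5321, 0.0441, 0.1583]
tcp_rot: [179.9, 0.0, 91.4]
wrist_force: [0.1, -0.4, -0.6]
opening: 0.0229
```

```bash
python3 - <<'E'
from h import *
st()
p=snap('wrist','w11.png')
E
```

```text
{'time': 21.1, 'q': [4.7593, 1.8326, -1.2931, 86.8103, -0.0436, 93.4036], 'ee_pos': [0.5321, 0.0441, 0.1583], 'tcp_rot': [179.9335, 0.0397, 91.3557], 'wrist_force': [0.0789, -0.4052, -0.5502], 'opening': 0.0229}
```

View pics/w11.png

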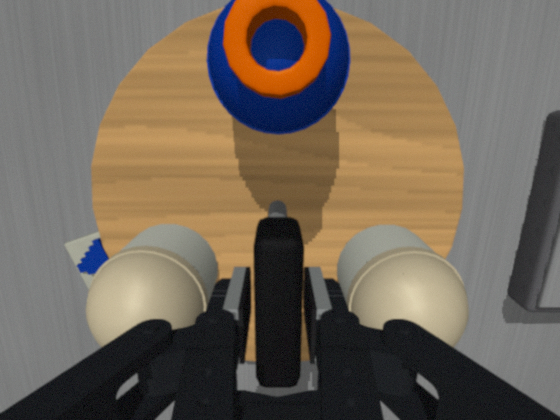

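>>> step_arm(dr=[[0, 0, 0], [0, 0, 0], [0, 0, 0], [0, 0, 0], [0, 0, 0], [0, 0, 0], [0, 0, 0], [0, 0, 0]], xyz=[[0, 0, 0], [0, 0, 0], [0, 0, 0], [0, 0, 0], [0, 0, 0], [0, 0, 0], [0, 0, 0], [0, 0, 0]], gripper=[0.26, 0.25, 0.24, 0.23, 0.22, 0.21, 0.2, 0.19])

```text
time: 21.95
ee_pos: [0.5325, 0.0441, 0.1585]
tcp_rot: [179.9, 0.0, 91.4]
wrist_force: [4.9, -0.3, -0.5]
opening: 0.0176
```

>>> step_arm(dr=[[0, 0, 0], [0, 0, 0], [0, 0, 0], [0, 0, 0], [0, 0, 0], [0, 0, 0], [0, 0, 0], [0, 0, 0]], xyz=[[0, 0, 0], [0, 0, 0], [0, 0, 0], [0, 0, 0], [0, 0, 0], [0, 0, 0], [0, 0, 0], [0, 0, 0]], gripper=[0.18, 0.16, 0.14, 0.12, 0.1, 0.08, 0.05, 0.02])

```text
time: 22.75
ee_pos: [0.5324, 0.0441, 0.1585]
tcp_rot: [179.9, 0.0, 91.4]
wrist_force: [5.9, -0.1, -1.1]
opening: 0.0174
```

```bash
python3 - <<'E'
from h import *
st(); print(bot.get_obs()['torque'])
p=snap('wrist','w12.png')
p=bot.camera('top')
for s,c,m in seg(p,'blue')[:3]: print(s,c,atz(p,*c,.012).round(4))
E
```

```text
{'time': 22.75, 'q': [4.7573, 1.8335, -1.2795, 86.7762, -0.0456, 93.4024], 'ee_pos': [0.5324, 0.0441, 0.1585], 'tcp_rot': [179.8867, 0.0389, 91.3548], 'wrist_force': [5.9065, -0.0646, -1.0801], 'opening': 0.0174}
[-0.01542675 -0.90010036  0.05413927]
[191 220   9  19  63] [195.15873016 231.04761905] [0.5295 0.1814 0.012 ]
[262 280   4   8  17] [263.35294118 282.70588235] [ 0.379  -0.0239  0.012 ]
```

View pics/w12.png

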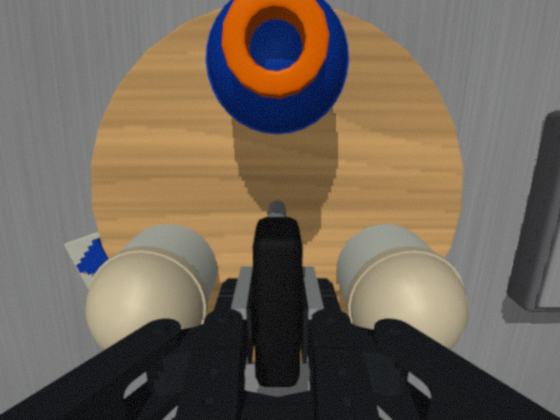

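Gripped at 17.4 mm. A 6 N side load suggests the arm's centre is about 0.5 mm off the axis, so I'll correct that while starting to turn slowly.

>>> step_arm(dr=[[0, 0, 0], [0, 0, 0], [0, 0, -0.005], [0, 0, -0.015], [0, 0, -0.03], [0, 0, -0.05], [0, 0, -0.075], [0, 0, -0.105]], xyz=[[0, 0.004, 0], [0, 0.008, 0], [0, 0.012, 0], [0, 0.015, 0], [0, 0.015, 0], [0, 0.015, 0], [0, 0.015, 0], [0, 0.015, 0]], gripper=[0, 0, 0, 0, 0, 0, 0, 0], squeeze=50)

```text
time: 23.65
ee_pos: [0.5324, 0.0441, 0.1585]
tcp_rot: [180.0, 0.0, 97.5]
wrist_force: [-1.2, -0.2, 4.9]
opening: 0.017
```

>>> step_arm(dr=[[0, 0, -0.03], [0, 0, -0.06], [0, 0, -0.09], [0, 0, -0.12], [0, 0, -0.15], [0, 0, -0.175], [0, 0, -0.195], [0, 0, -0.205]], xyz=[[0, 0, 0], [0, 0, 0], [0, 0, 0], [0, 0, 0], [0, 0, 0], [0, 0, 0], [0, 0, 0], [0, 0, 0]], gripper=[0, 0, 0, 0, 0, 0, 0, 0])

```text
time: 24.45
ee_pos: [0.5323, 0.0441, 0.1585]
tcp_rot: [180.0, 0.0, 109.2]
wrist_force: [-1.8, -0.5, 5.9]
opening: 0.0172
```

```bash
python3 - <<'E'
from h import *
st(); print(bot.get_obs()['torque'])
p=snap('wrist','w13.png')
E
```

```text
{'time': 24.45, 'q': [4.7559, 1.8956, -1.2071, 86.8627, -0.0425, 75.5283], 'ee_pos': [0.5323, 0.0441, 0.1585], 'tcp_rot': [179.9772, 0.0497, 109.2276], 'wrist_force': [-1.8395, -0.469, 5.895], 'opening': 0.0172}
[-0.03497463  0.37975175 -0.02489138]
```

View pics/w13.png

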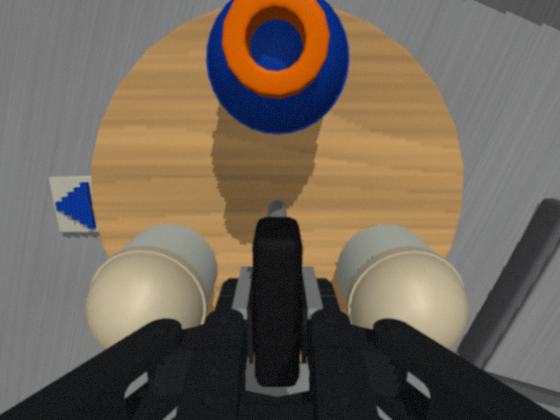

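```bash
python3 - <<'E'
from h import *
p=bot.camera('wrist')
for s,c,m in seg(p,'blue')[:4]:
    X=atz(p,*c,.012); d=X[:2]-[.5324,.0438]; print(s,X.round(4),np.degrees(np.arctan2(d[1],d[0]))%360,np.hypot(*d))
# white tongue corners approx
for u,v in ((50,177),(61,234),(92,176),(99,232)):
    X=atz(p,u,v,.012); print(X.round(4))
E
```

```text
[ 206    0  143  134 6878] [0.5036 0.1317 0.012 ] 108.15772031902571 0.09246588676769478
[ 250   19   52   51 2051] [0.4912 0.1571 0.012 ] 109.99599300345726 0.12056481453794804
[ 56 183  39  46 991] [ 0.3746 -0.014   0.012 ] 200.10273151724022 0.16806603961582528
[0.3477 0.0025 0.012 ]
[ 0.3646 -0.0445  0.012 ]
[0.3812 0.0149 0.012 ]
[ 0.3961 -0.0315  0.012 ]
```

>>> step_arm(dr=[[0, 0, -0.005], [0, 0, -0.015], [0, 0, -0.03], [0, 0, -0.05], [0, 0, -0.075], [0, 0, -0.105], [0, 0, -0.14], [0, 0, -0.18]], xyz=[[0, 0, 0], [0, 0, 0], [0, 0, 0], [0, 0, 0], [0, 0, 0], [0, 0, 0], [0, 0, 0], [0, 0, 0]], gripper=[0, 0, 0, 0, 0, 0, 0, 0])

```text
time: 25.35
ee_pos: [0.5322, 0.044, 0.1585]
tcp_rot: [180.0, 0.1, 119.6]
wrist_force: [-2.9, -0.9, 5.0]
opening: 0.0168
```

>>> step_arm(dr=[[0, 0, -0.04], [0, 0, -0.08], [0, 0, -0.12], [0, 0, -0.16], [0, 0, -0.2], [0, 0, -0.24], [0, 0, -0.28], [0, 0, -0.32]], xyz=[[0, 0, 0], [0, 0, 0], [0, 0, 0], [0, 0, 0], [0, 0, 0], [0, 0, 0], [0, 0, 0], [0, 0, 0]], gripper=[0, 0, 0, 0, 0, 0, 0, 0])

```text
time: 26.15
ee_pos: [0.5321, 0.044, 0.1586]
tcp_rot: [-180.0, 0.0, 137.9]
wrist_force: [-3.1, -2.1, 6.3]
opening: 0.0173
```

>>> step_arm(dr=[[0, 0, -0.04], [0, 0, -0.08], [0, 0, -0.12], [0, 0, -0.16], [0, 0, -0.2], [0, 0, -0.24], [0, 0, -0.28], [0, 0, -0.32]], xyz=[[0, 0, 0], [0, 0, 0], [0, 0, 0], [0, 0, 0], [0, 0, 0], [0, 0, 0], [0, 0, 0], [0, 0, 0]], gripper=[0, 0, 0, 0, 0, 0, 0, 0])

```text
time: 26.95
ee_pos: [0.5321, 0.0438, 0.1586]
tcp_rot: [-179.9, 0.0, 156.2]
wrist_force: [-3.5, -1.9, 6.7]
opening: 0.0171
```

>>> step_arm(dr=[[0, 0, -0.04], [0, 0, -0.08], [0, 0, -0.12], [0, 0, -0.16], [0, 0, -0.2], [0, 0, -0.24], [0, 0, -0.28], [0, 0, -0.32]], xyz=[[0, 0, 0], [0, 0, 0], [0, 0, 0], [0, 0, 0], [0, 0, 0], [0, 0, 0], [0, 0, 0], [0, 0, 0]], gripper=[0, 0, 0, 0, 0, 0, 0, 0])

```text
time: 27.75
ee_pos: [0.532, 0.0437, 0.1585]
tcp_rot: [-179.9, 0.0, 174.6]
wrist_force: [-3.7, -3.2, 6.6]
opening: 0.0173
```

>>> step_arm(dr=[[0, 0, -0.035], [0, 0, -0.065], [0, 0, -0.09], [0, 0, -0.11], [0, 0, -0.125], [0, 0, -0.135], [0, 0, -0.14], [0, 0, -0.14]], xyz=[[0, 0, 0], [0, 0, 0], [0, 0, 0], [0, 0, 0], [0, 0, 0], [0, 0, 0], [0, 0, 0], [0, 0, 0]], gripper=[0, 0, 0, 0, 0, 0, 0, 0])

```text
time: 28.55
ee_pos: [0.532, 0.0436, 0.1586]
tcp_rot: [-179.9, 0.0, -177.5]
wrist_force: [-3.5, -3.1, 6.1]
opening: 0.0173
```

```bash
python3 - <<'E'
from h import *
st(); print(bot.get_obs()['torque'])
p=snap('wrist','w14.png')
for s,c,m in seg(p,'blue')[:4]:
    X=atz(p,*c,.012); d=X[:2]-[.5324,.0438]; print(s,c,X.round(4),np.degrees(np.arctan2(d[1],d[0]))%360,np.hypot(*d))
E
```

```text
{'time': 28.55, 'q': [4.7345, 1.8831, -1.216, 86.9027, -0.087, 2.2196], 'ee_pos': [0.532, 0.0436, 0.1586], 'tcp_rot': [-179.913, 0.0016, -177.4851], 'wrist_force': [-3.4895, -3.1105, 6.0791], 'opening': 0.0173}
[-0.45380031  0.67065853  0.05068728]
[ 207    0  142  134 6879] [280.43814508  84.8678587 ] [0.4397 0.0421 0.012 ] 181.02862951658602 0.09275337991815581
[ 250   19   53   51 2045] [275.67188264  44.59657702] [0.4115 0.0373 0.012 ] 183.0744344523672 0.12106770776790347
[183   0  35  12 220] [195.59545455   3.73636364] [ 0.3863 -0.0217  0.012 ] 204.14868546936148 0.16010715278543772
```

View pics/w14.png

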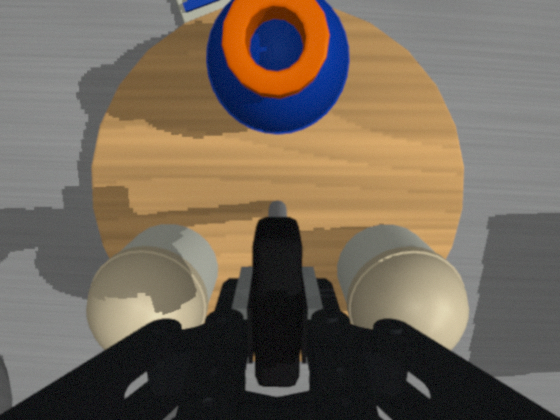

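Yaw is now 182.5°. The arrow bears 200.1–200.2° from the axis in both top and wrist views, so about 17.7° (0.308 rad) remains.

>>> step_arm(dr=[[0, 0, -0.005], [0, 0, -0.015], [0, 0, -0.03], [0, 0, -0.05], [0, 0, -0.075], [0, 0, -0.1], [0, 0, -0.13], [0, 0, -0.16]], xyz=[[0, 0, 0], [0, 0, 0], [0, 0, 0], [0, 0, 0], [0, 0, 0], [0, 0, 0], [0, 0, 0], [0, 0, 0]], gripper=[0, 0, 0, 0, 0, 0, 0, 0])

```text
time: 29.4
ee_pos: [0.532, 0.0435, 0.1586]
tcp_rot: [-179.9, -0.0, -168.3]
wrist_force: [-4.2, -3.3, 6.7]
opening: 0.0172
```

>>> step_arm(dr=[[0, 0, -0.03], [0, 0, -0.06], [0, 0, -0.085], [0, 0, -0.11], [0, 0, -0.128], [0, 0, -0.14], [0, 0, -0.146], [0, 0, -0.148]], xyz=[[0, 0, 0], [0, 0, 0], [0, 0, 0], [0, 0, 0], [0, 0, 0], [0, 0, 0], [0, 0, 0], [0, 0, 0]], gripper=[0, 0, 0, 0, 0, 0, 0, 0])

```text
time: 30.2
ee_pos: [0.532, 0.0435, 0.1586]
tcp_rot: [-179.9, -0.0, -159.8]
wrist_force: [-3.0, -4.8, 6.7]
opening: 0.0172
```

>>> step_arm(dr=[[0, 0, 0], [0, 0, 0], [0, 0, 0], [0, 0, 0], [0, 0, 0], [0, 0, 0], [0, 0, 0], [0, 0, 0]], xyz=[[0, 0, 0], [0, 0, 0], [0, 0, 0], [0, 0, 0], [0, 0, 0], [0, 0, 0], [0, 0, 0], [0, 0, 0]], gripper=[0, 0, 0, 0, 0, 0, 0, 0], squeeze=80)

```text
time: 31.0
ee_pos: [0.532, 0.0435, 0.1586]
tcp_rot: [-179.9, -0.0, -159.9]
wrist_force: [-4.1, -4.5, 6.2]
opening: 0.0168
```

```bash
python3 - <<'E'
from h import *
st(); print(bot.get_obs()['torque'])
p=snap('wrist','w15.png')
q=snap('scene','s15.png'); i=q['image'][130:250,220:360]
cv2.imwrite('pics/s15c.png',cv2.cvtColor(cv2.resize(i,None,fx=5,fy=5,interpolation=cv2.INTER_CUBIC),cv2.COLOR_RGB2BGR))
q=snap('top','t15.png'); i=q['image'][160:310,180:320]
cv2.imwrite('pics/t15c.png',cv2.cvtColor(cv2.resize(i,None,fx=4,fy=4,interpolation=cv2.INTER_CUBIC),cv2.COLOR_RGB2BGR))
E
```

```text
{'time': 31.0, 'q': [4.7282, 1.8827, -1.2119, 86.9042, -0.1046, -15.4187], 'ee_pos': [0.532, 0.0435, 0.1586], 'tcp_rot': [-179.8988, -0.0267, -159.8532], 'wrist_force': [-4.0733, -4.5456, 6.2307], 'opening': 0.0168}
[-0.5582907   0.72339884  0.0203314 ]
```

View pics/w15.png

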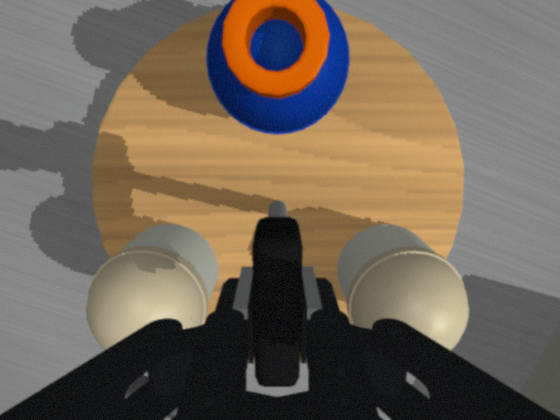

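View pics/s15c.png

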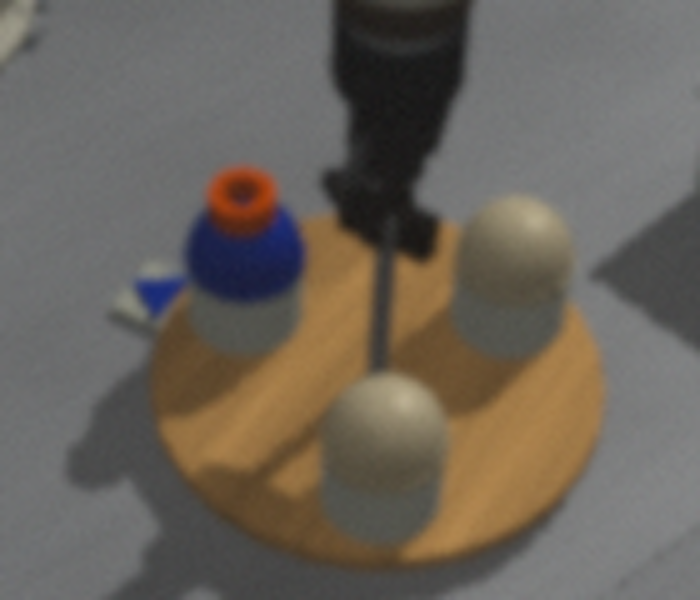

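View pics/t15c.png

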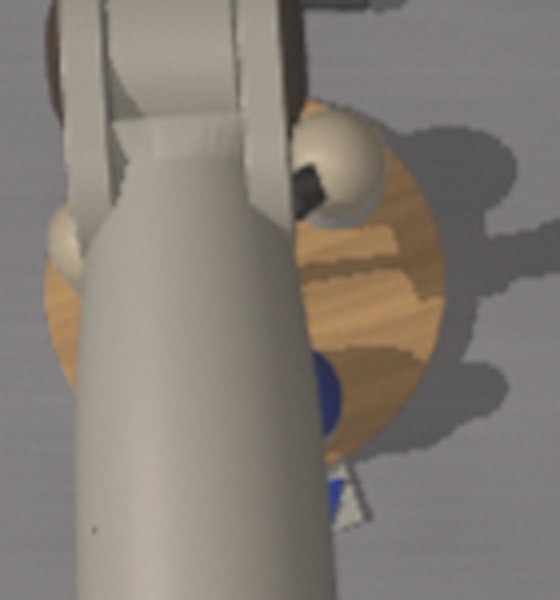

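```bash
python3 - <<'E'
from h import *
p=bot.camera('scene')
for s,c,m in seg(p,'orange')[:2]: print('ring',s,c,atz(p,*mcent(m)[0],.136).round(4))
print('ring expected px',proj(p,[.4382,.0091,.134]),'arrow expected at 200.15',proj(p,[.532-.168*np.cos(np.radians(20.15)),.0436-.168*np.sin(np.radians(20.15)),.012]),[c for s,c,m in seg(p,'blue')])
p=bot.camera('wrist')
s,c,m=seg(p,'orange')[0]; c=mcent(m)[0]
def rp(a):
    t=np.linspace(0,2*np.pi,60); return [[a[0]+.022*np.cos(q),a[1]+.022*np.sin(q),.124+k] for q in t for k in (0,.02)]
f=least_squares(lambda a:hullc(p,rp(a))-c,[.438,.01],diff_step=1e-3); d=f.x-[.532,.0437]; print('ring wrist',f.x,np.degrees(np.arctan2(d[1],d[0]))%360,np.hypot(*d))
st()
E
```

```text
ring [262 164  13  10  78] [267.92307692 168.65384615] [0.4333 0.0104 0.136 ]
ring expected px [268.62848082 170.02662412] arrow expected at 200.15 [251.50184187 187.79218871] [array([268.80384615, 181.51153846]), array([251.2972973, 188.       ])]
ring wrist [0.43885686 0.00889897] 200.48717631162395 0.09943217125378005
{'time': 31.25, 'q': [4.7278, 1.8809, -1.2098, 86.9018, -0.104, -15.4188], 'ee_pos': [0.5321, 0.0435, 0.1586], 'tcp_rot': [-179.8978, -0.0204, -159.8534], 'wrist_force': [-3.7047, -4.2952, 7.0856], 'opening': 0.0166}
```

Both cameras agree: the ring is within about 1–2 px of its expected place, the arrow bears 200.1°, the handle is at 200.15°, and nothing has moved. I'm handing it in.

```bash
python3 -c "
from workcell import bot
print(bot.job_done())"
```

```text
the job is handed in; nothing more can be done
None
```

I placed the orange ring on top of the blue lid and let it go. I then gripped the bar handle and slowly turned the carousel about 109° counter-clockwise, until the blue-lidded jar stood at the arrow. The job was handed in at about 31 s with the handle still gripped at 80 N.

**Last checks**
- **Ring:** it was still level on the lid after the turn and had not shifted in the wrist view. Both cameras put it within about 2 px of its expected place.
- **Alignment:** the handle stands at 200.15°. The arrow bears 200.1–200.2° in the top and wrist views.
- **Other items:** I did not touch the bowl, the tub or the scraper, but took no separate picture of them at the end.

**What disagreed or went wrong**
- The scene camera's early arrow estimate was 201.3°, about 1° off the others. I put that down to its coarse resolution; at the end, the arrow showed within about 0.3 px of where 200.15° should put it in that camera.
- The wrist camera's fit of the ring itself gave 200.5°, 0.3° off the handle. The ring may sit about half a millimetre off centre.
- Early on, the last joint ran to its 180° limit and the arm swung off its path. It touched nothing, and I recovered by using the opposite yaw.
- A steady load of about 9 N (about 6 N of it sideways) stayed on the gripped handle.

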